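# Close up the valve-seat cutter chest

## Task

Close up the red cutter chest: push both of its open drawers fully home with closed fingertips, and only then push the lid over and ease it down until it is fully shut, without slamming it. Nothing needs to be gripped or lifted; do not shove the chest about, and leave the valves, the white-and-red carton and the pink tin as they stand.

Things in the scene. Friction and masses are not known exactly. Their poses are not given: they have to be found in the camera images.
- chest: low red steel chest standing loose on the bench, about 6 kg in all: 160 mm deep (x), 260 mm wide (y), 87 mm high to the rim without the lid. Origin at the centre of its underside; its -x side is the front, with two drawers side by side, and faces the robot (yaw up to 0.3 rad either way); +y is its left half, z up
- drawer_left (a joint): left drawer of the chest: how far it stands out, m; 0 = fully home, at most 0.09. Slides along the chest's x axis, towards the chest's -x when opening; slides with about 1.5 N of friction, stays where it is left, no catch
- drawer_left_front (a point): centre of the outer face of the left drawer's flat aluminium front (118 mm wide, 46 mm high, from 11 to 57 mm above the bench; no knob; a black finger-slot mark near its top edge). The face looks to the chest's -x; with the drawer home this point is at x = -88, y = +61.5, z = 34 mm in the chest's frame
- drawer_right (a joint): right drawer of the chest: how far it stands out, m; 0 = fully home, at most 0.09. Slides along the chest's x axis, towards the chest's -x when opening; slides with about 1.5 N of friction, stays where it is left, no catch
- drawer_right_front (a point): centre of the outer face of the right drawer's flat aluminium front (118 mm wide, 46 mm high, from 11 to 57 mm above the bench; no knob; a black finger-slot mark near its top edge). The face looks to the chest's -x; with the drawer home this point is at x = -88, y = -61.5, z = 34 mm in the chest's frame
- lid (a joint): lid angle, rad: 0 = shut (level), grows as it opens upward; starts between 1.15 and 1.45 (nearly upright). The hinge is stiff: the lid stays where it is left at any angle and takes about 1 to 3 N near its free edge to close; it has no catch
- lid_hinge (a point): middle of the lid's hinge line, along the chest's y at the rear rim: x = +80, z = 87 mm in the chest's frame. The lid reaches 168 mm from here towards the front, is 264 mm wide, 6 mm thick (outer surface 6 mm off the hinge plane, top at z = 93 mm when shut), with a 10 mm lip turned down at its free edge. Open, its outer face looks to the chest's +x, away from the robot
- lid_edge (a point): middle of the lid's free edge, on its outer surface: 168 mm from the hinge line
- valve_a: bystander: steel engine valve standing upright on its head (head 38 mm across, stem 8 mm thick, 105 mm tall); origin at the centre of its underside. Stands beside the chest, tips over easily
- valve_b: bystander: steel engine valve standing upright on its head (head 38 mm across, stem 8 mm thick, 105 mm tall); origin at the centre of its underside. Stands beside the chest, tips over easily
- valve_c: bystander: steel engine valve standing upright on its head (head 38 mm across, stem 8 mm thick, 105 mm tall); origin at the centre of its underside. Stands beside the chest, tips over easily
- carton: bystander: small white and red carton, 50 x 60 x 75 mm high; origin at the centre of its underside. Stands beside the chest
- tin: bystander: round pink tin, 162 mm across, 77 mm high; origin at the centre of its underside

How it is judged:
On the way, in this order (a step that is already met when the one before it is completed fails the run):
1. both drawers fully home (within 5 mm) while the lid still stands open (over 0.8 rad) (value of joint each of drawer_left, drawer_right below 0.005 m and value of joint lid above 0.8 rad), for 0.2 s.
2. the lid is down (under 0.04 rad) with the drawers home (value of joint each of drawer_left, drawer_right below 0.005 m and value of joint lid below 0.04 rad), for 0.2 s.
At the end, for the whole second after the job is handed in: Both drawers within 5 mm of home, the lid within 0.04 rad of shut, the chest at rest, level and within 30 mm of where it stood, the valves, carton and tin upright and within 25 mm of their places (all of step 2 and distance of chest from where it was at the start of the episode below 0.03 m and angle between chest's own z axis and vertical below 0.12 rad and linear speed of chest below 0.02 m/s and distance of each of valve_a, valve_b, valve_c, carton, tin from where it was at the start of the episode below 0.025 m and angle between each of valve_a, valve_b, valve_c, carton, tin's own z axis and vertical below 0.35 rad); the robot touches nothing.
It fails at once if a valve, the carton or the tin is knocked, moved or lifted (over 25 mm, or tilted over 0.35 rad) (distance of any of valve_a, valve_b, valve_c, carton, tin from where it was at the start of the episode above 0.025 m or angle between any of valve_a, valve_b, valve_c, carton, tin's own z axis and vertical above 0.35 rad).
It fails at once if the chest is shoved over 30 mm from its place, lifted or tipped over 0.12 rad (distance of chest from where it was at the start of the episode above 0.03 m or angle between chest's own z axis and vertical above 0.12 rad).
It fails at once if the lid is slammed (closes faster than 2.5 rad/s) (velocity of joint lid below -2.5 rad/s).
It also fails if it takes over 58 s, if anything falls off the work surface, if the arm or the gripper's body presses on something with over 40 N, if the wrist force passes 120 N, or if a joint passes its speed limit or range.

## Robot

A 6-joint arm with a two-finger parallel gripper is mounted at the origin on the work surface. World frame = base frame: x ahead of the robot, y to its left, z up, the work surface at z = 0. Lengths are in m, angles in rad, forces in N, time in s.
With the tool pointing down it reaches from about 0.35 to 0.8 m from the base axis. Payload 7.3 kg.
Tool frame: the origin (TCP) lies on the mounting face of the last link; the fingertips stand 173 mm ahead of it and the grasp point (between the pads) lies 155 mm ahead of it; z points along the fingers, y is the line along which they close (so a half turn about z gives the same grasp; the last joint's range is limited). The gripper opens to 85 mm and grips with 20 to 120 N. Pads are 22 mm wide; open, the fingers measure 114 mm over their backs; the gripper's body (76 mm by 85 mm) begins 54 mm behind the grasp point. The pads swing forward as they close: fully open they stand 13 mm farther back than shut.
Start: joints at [1.028, 0.342, 1.524, -0, 1.275, -0.146], TCP at [0.203, 0.484, 0.405] pointing down, gripper open.
Joint ranges: [-2.53, 2.53], [-0.77, 2.02], [0.04, 2.7], [-1, 4.14], [0.28, 2.66], [-3.11, 3.11]. Speed limits (rad/s): [2.57, 2.57, 3.14, 3.14, 3.14, 3.14].

## Interface

Orientations are given as a unit quaternion [w, x, y, z].
In Python, from plant import get_obs, cams, arm gives the robot as it stands. The module is installed in compiled form; this text tells all that it offers.
- The arm moves only by the tool step_arm, never from a script. Its argument "motion" is a list of rows, each a list of 6 numbers: the shift along the world's x, y, z in cm, then the turn, a rotation vector about the world's x, y, z in degrees. A call has 1 to 10 rows; each row is the pose to reach, as a shift and turn from the pose commanded when the call began; what a row does not reach only later rows make up. A row lasts 1/10 s, in which the tool goes at most 50 mm and 8.59 degrees, less where a joint would pass 70% of its speed; a pose out of reach is approached as far as the arm can. A call with a gripper value outside its range is refused whole. "gripper" is the closure, from 0 (fully open) to 1 (shut), set as the call begins (left out, the last holds). The fingers move at their own pace and stop on an object; the grip force is fixed at half the most. Time passes only in rows, so rows that repeat a pose let the fingers close. It gives the time, the measured TCP pose, the force, the opening and the grip force at its end, in the units of the state.
- get_obs(): the state, without advancing time (a new reading comes with each control period).
- cams.grab_frame(name): name is "scene" or "top" or "wrist"; returns a dict with "pixels" (480x640x3 uint8, blue, green, red), "depth" (480x640 float32, m along the optical axis (not along the pixel's ray), 0 where there is no reading), "fx", "fy", "cx", "cy" (pixels), "cam_to_world" (4x4, takes a point from camera to world coordinates); the wrist camera has in their place "tool_from_camera" (4x4, takes a point from camera to tool coordinates, whose origin is the TCP and whose axes are the flange's). Camera axes: x right, y down, z forward; pixel columns grow to the right and rows downward; lengths in m; the calibration is good to about 2 mm. A picture is of the moment at which its call begins: read the wrist's pose just before it.
- arm.hand_in(): hands the job in; it is judged then, once.
The state is a dict: "time": time; "joint_pos": joint angles; "qvel": joint speeds; "joint_torque": joint torques, N m; "position": TCP position; "tcp_rot": TCP orientation; "contact_force": force on the tool from outside, world axes, zero at the start; "ft_torque": the same for the moment, N m; "grip_width": finger opening in m; "gripper_force": force on a finger pad.
Only numpy, scipy, OpenCV 4.12 (cv2) and the standard library are available. Lean on these libraries where they do the work, as an engineer would, in place of code of your own. Each camera call takes 0.05 s, during which the arm holds its last target. There are 200 camera calls.

## Working session

There is one attempt and no reset: what is moved stays moved. The work goes in short steps, Python scripts to look and compute and a tool call to move; the robot and the scene stay as the last step left them, time stands still between calls to the robot, and variables do not carry over. Pictures are saved under pics/ and viewed, at most 10 in all, crops included, and the job is handed in when it is done.

Besides the shell and the picture viewer there is one more tool, called in YAML: its name, and indented under it one key for each argument. step_arm: Moves the arm, as the interface text tells. Its arguments: {"type":"object","properties":{"motion":{"type":"array","items":{"type":"array","items":{"type":"number"}}},"gripper":{"type":"number"}},"required":["motion"]}

```bash
mkdir -p pics; cat > h.py <<'E'
import numpy as np, cv2
from plant import get_obs, cams, arm
def grab(n):
    f=cams.grab_frame(n); np.savez('%s.npz'%n,**f); return f
def cloud(f):
    d=f['depth']; v,u=np.mgrid[:480,:640]
    p=np.stack([(u-f['cx'])/f['fx']*d,(v-f['cy'])/f['fy']*d,d],-1)
    T=f['cam_to_world']; return p@T[:3,:3].T+T[:3,3]
E
python3 - <<'E'
from h import *
for n in('scene','top'):
    f=grab(n); cv2.imwrite('pics/%s0.png'%n,f['pixels']); print(n,f['cam_to_world'].round(3).tolist())
print(get_obs())
E
```

```text
scene [[-0.965, 0.248, -0.083, 0.665], [0.262, 0.921, -0.288, 0.475], [0.005, -0.299, -0.954, 1.133], [0.0, 0.0, 0.0, 1.0]]
top [[-0.001, -0.983, 0.185, 0.314], [-1.0, -0.001, -0.012, 0.165], [0.012, -0.185, -0.983, 1.328], [0.0, 0.0, 0.0, 1.0]]
{'time': 0.1, 'joint_pos': array([ 1.02801900e+00,  3.42674813e-01,  1.52491493e+00, -1.09327185e-05,
        1.27541736e+00, -1.45988294e-01]), 'qvel': array([ 8.07092211e-04, -1.77274826e-03, -3.80225691e-03,  9.67631916e-04,
        5.08365021e-05,  1.43161790e-03]), 'joint_torque': array([ 1.58849572e-03, -4.34447622e+01, -2.46492434e+01, -1.54483223e-04,
        4.65279620e-03, -4.95061715e-05]), 'position': array([0.20280502, 0.48412021, 0.40408628]), 'tcp_rot': array([-2.33849553e-04,  1.97093981e-01,  9.80384344e-01, -6.67466823e-04]), 'contact_force': array([0.50708487, 0.34828543, 0.52224253]), 'ft_torque': array([ 0.00103149, -0.00520253, -0.00950541]), 'gripper_force': 0.0, 'grip_width': 0.08552315419087755}
```

View pics/scene0.png

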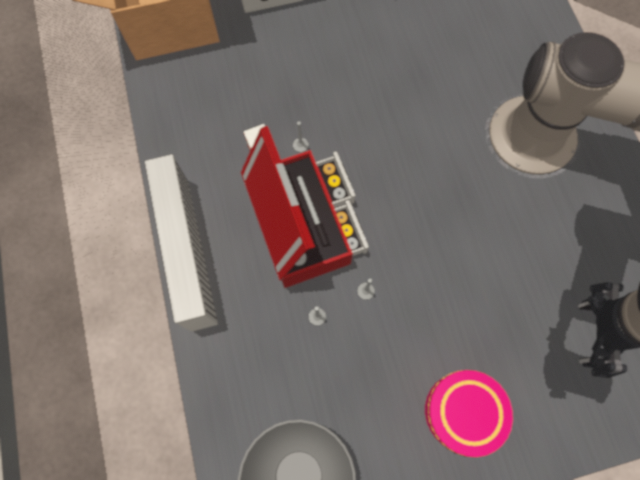

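View pics/top0.png

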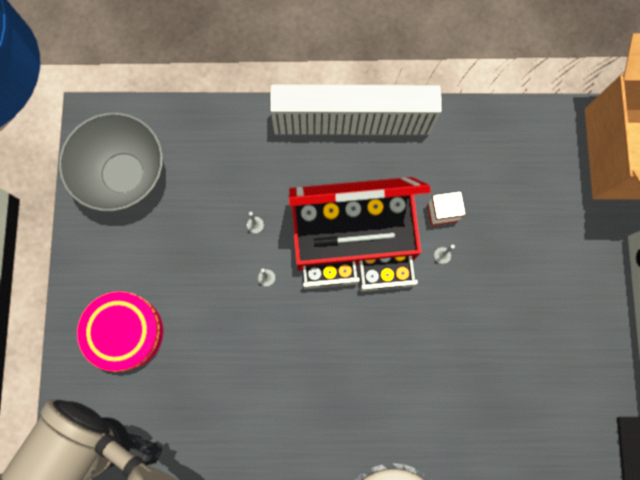

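The scene view shows the chest with its lid near-upright. In the top view the chest is at about (357,230) and its drawers at (330,272) and (388,275). The valves are at (255,224), (267,277) and (443,255), the carton at (447,207) and the tin at (120,330). Next I'll measure these from the cloud.

```bash
python3 - <<'E'
from h import *
f=dict(np.load('top.npz')); P=cloud(f); bgr=f['pixels'].astype(int)
red=(bgr[...,2]>110)&(bgr[...,1]<60)&(bgr[...,0]<60)
roi=np.zeros((480,640),bool); roi[170:300,285:432]=1
m=red&roi&(P[...,2]>.075)&(P[...,2]<.1)
rim=P[m]; print(len(rim), cv2.minAreaRect((rim[:,:2]*1000).astype(np.float32)))
m=red&roi&(P[...,2]>.13); L=P[m]; print('lid',len(L),L.min(0),L.max(0))
top=L[L[:,2]>L[:,2].max()-.012]; print('lid edge',top.mean(0),np.polyfit(top[:,1],top[:,0],1), top[:,1].min(),top[:,1].max())
# drawer fronts
z=P[...,2]; gray=(bgr.min(-1)>110)
for a,b in((300,358),(361,418)):
    r=np.zeros_like(roi); r[255:295,a:b]=1
    q=P[r&(z>.045)&(z<.066)&gray]; 
    # front edge: lowest x per y bin
    ys=np.arange(q[:,1].min()+.006,q[:,1].max()-.006,.006)
    fx=[(y,q[abs(q[:,1]-y)<.004][:,0].min()) for y in ys if (abs(q[:,1]-y)<.004).any()]
    fx=np.array(fx); print('drawer',len(q),q[:,1].min(),q[:,1].max(),np.polyfit(fx[:,0],fx[:,1],1),fx[:,1].mean().round(4))
for n,(u,v) in dict(va=(255,224),vb=(267,277),vc=(443,255),carton=(447,207),tin=(120,330)).items():
    w=P[v-15:v+16,u-15:u+16].reshape(-1,3); w=w[w[:,2]>.004]; print(n,w.mean(0).round(3),w.min(0).round(3),w.max(0).round(3))
E
```

```text
608 ((618.0189208984375, 80.96649169921875), (162.71641540527344, 258.0429382324219), 5.576526641845703)
lid 1613 [ 0.31423605 -0.04928217  0.13001781] [0.69369821 0.21638347 1.32799229]
lid edge [0.31423605 0.16497321 1.32799229] [0.95238506 0.15711802] 0.1649732136669468 0.1649732136669468
drawer 259 0.07403788950017598 0.18866304152785074 [-0.09303574  0.50079268] 0.4886
drawer 264 -0.05311788956797278 0.06472449021551822 [-0.09857641  0.48390652] 0.4835
va [0.624 0.297 0.037] [0.314 0.165 0.004] [0.665 0.332 1.328]
vb [0.506 0.268 0.035] [0.314 0.165 0.004] [0.542 0.302 1.328]
vc [ 0.554 -0.112  0.051] [ 0.314 -0.154  0.004] [0.594 0.165 1.328]
carton [ 0.65  -0.119  0.073] [ 0.314 -0.163  0.004] [0.703 0.165 1.328]
tin [0.39  0.56  0.082] [0.314 0.165 0.069] [0.421 0.594 1.328]<stdin>:8: RankWarning: Polyfit may be poorly conditioned
```

```bash
python3 - <<'E'
from h import *
f=dict(np.load('top.npz')); c=f['pixels'][165:305,230:480]; cv2.imwrite('pics/c1.png',cv2.resize(c,None,fx=3.2,fy=3.2,interpolation=cv2.INTER_CUBIC))
E
```

```text
(no output)
```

View pics/c1.png

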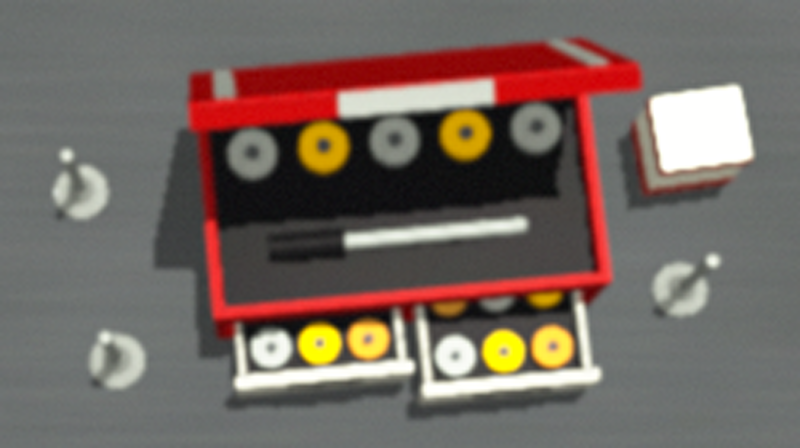

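The yaw is about +5.5°. The left drawer stands about 36 mm out and the right about 53 mm. I'll close the fingers and go in front of the left drawer.

step_arm:
  motion:
    - [2.4,-3.6,0,0,0,4]
    - [4.8,-7.2,0,0,0,8]
    - [7.2,-10.8,0,0,0,12]
    - [9.6,-14.4,0,0,0,16]
    - [12,-18,0,0,0,20]
    - [14.4,-21.6,0,0,0,24]
    - [16.8,-25.2,0,0,0,28]
    - [19.2,-28.8,0,0,0,28.2]
    - [21.6,-32.4,0,0,0,28.2]
    - [23.6,-35.8,0,0,0,28.2]
  gripper: 1

```text
time: 1.1
position: [0.4397, 0.1244, 0.4045]
tcp_rot: [-0.0, -0.047, 0.999, 0.0]
contact_force: [0.0, -0.0, 0.2]
grip_width: -0.0
gripper_force: 0.0
```

step_arm:
  motion:
    - [0,0,-3,0,0,0]
    - [0,0,-6,0,0,0]
    - [0,0,-9,0,0,0]
    - [0,0,-12,0,0,0]
    - [0,0,-15,0,0,0]
    - [0,0,-17,0,0,0]
    - [0,0,-19,0,0,0]
    - [0,0,-19,0,0,0]
    - [0,0,-19,0,0,0]

```text
time: 2.0
position: [0.4389, 0.1262, 0.2148]
tcp_rot: [-0.0, -0.048, 0.999, 0.0]
contact_force: [-0.1, 0.4, 0.5]
grip_width: -0.0001
gripper_force: 0.0
```

step_arm:
  motion:
    - [1,0.1,0,0,0,0]
    - [2,0.2,0,0,0,0]
    - [3,0.3,0,0,0,0]
    - [3.6,0.36,0,0,0,0]
    - [4.2,0.42,0,0,0,0]
    - [4.8,0.48,0,0,0,0]
    - [5.4,0.54,0,0,0,0]
    - [6,0.6,0,0,0,0]
    - [6.4,0.64,0,0,0,0]
    - [6.4,0.64,0,0,0,0]

```text
time: 3.0
position: [0.5035, 0.1327, 0.2147]
tcp_rot: [0.0, -0.048, 0.999, 0.0]
contact_force: [-0.3, 0.4, 0.0]
grip_width: 0.0003
gripper_force: 0.0
```

```bash
python3 - <<'E'
from h import *
o=get_obs();print(o['contact_force'],o['position'])
f=grab('top');P=cloud(f); c=f['pixels'][165:305,230:480]; cv2.imwrite('pics/c2.png',cv2.resize(c,None,fx=3.2,fy=3.2,interpolation=cv2.INTER_CUBIC))
E
```

```text
[-0.32274826  0.39071291  0.02205708] [0.50352743 0.13265956 0.21470519]
```

View pics/c2.png

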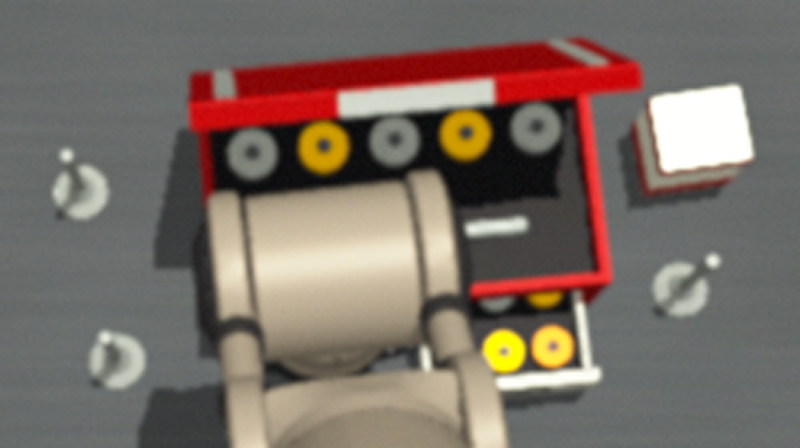

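The arm hides the left drawer and the chest hasn't moved. I'll go on slowly, watching the force.

step_arm:
  motion:
    - [0.2,0.02,0,0,0,0]
    - [0.4,0.04,0,0,0,0]
    - [0.6,0.06,0,0,0,0]
    - [0.6,0.06,0,0,0,0]

```text
time: 3.45
position: [0.5091, 0.1333, 0.2147]
tcp_rot: [0.0, -0.048, 0.999, 0.0]
contact_force: [-0.5, 0.6, -0.4]
grip_width: -0.0002
gripper_force: 0.2
```

step_arm:
  motion:
    - [0.1,0.01,0,0,0,0]
    - [0.2,0.02,0,0,0,0]
    - [0.3,0.03,0,0,0,0]

```text
time: 3.75
position: [0.5119, 0.1335, 0.2147]
tcp_rot: [-0.0, -0.048, 0.999, 0.0]
contact_force: [-1.3, -0.1, 0.7]
grip_width: 0.0
gripper_force: 0.8
```

step_arm:
  motion:
    - [0.1,0.01,0,0,0,0]
    - [0.2,0.02,0,0,0,0]
    - [0.2,0.02,0,0,0,0]

```text
time: 4.05
position: [0.5128, 0.1336, 0.2147]
tcp_rot: [-0.002, -0.048, 0.999, -0.0]
contact_force: [-8.5, -1.6, 5.0]
grip_width: 0.0003
gripper_force: 4.0
```

step_arm:
  motion:
    - [0.1,0.01,0,0,0,0]
    - [0.2,0.02,0,0,0,0]
    - [0.2,0.02,0,0,0,0]

```text
time: 4.35
position: [0.5135, 0.1338, 0.2145]
tcp_rot: [-0.004, -0.048, 0.999, -0.0]
contact_force: [-13.7, -2.0, 10.4]
grip_width: 0.0001
gripper_force: 7.0
```

The left drawer is home: the force climbs at a firm stop. Now I'll back off and go to the right drawer.

step_arm:
  motion:
    - [-2,-0.2,0,0,0,0]
    - [-5,-0.5,0,0,0,0]
    - [-8,-0.8,0,0,0,0]
    - [-8,-4,0,0,0,0]
    - [-8,-7.5,0,0,0,0]
    - [-8,-11,0,0,0,0]
    - [-8,-13.2,0,0,0,0]
    - [-8,-13.2,0,0,0,0]

```text
time: 5.15
position: [0.4366, -0.0003, 0.215]
tcp_rot: [0.001, -0.046, 0.999, -0.0]
contact_force: [0.4, -0.0, 0.0]
grip_width: -0.0001
gripper_force: 0.0
```

step_arm:
  motion:
    - [1,0.1,0,0,0,0]
    - [2,0.2,0,0,0,0]
    - [3,0.3,0,0,0,0]
    - [3.8,0.38,0,0,0,0]
    - [4.6,0.46,0,0,0,0]
    - [5.4,0.54,0,0,0,0]
    - [6.2,0.62,0,0,0,0]
    - [7,0.7,0,0,0,0]
    - [7.8,0.78,0,0,0,0]
    - [8.3,0.82,0,0,0,0]

```text
time: 6.15
position: [0.5197, 0.0101, 0.2147]
tcp_rot: [0.0, -0.048, 0.999, 0.0]
contact_force: [-1.8, 1.7, 0.0]
grip_width: 0.0001
gripper_force: 0.8
```

step_arm:
  motion:
    - [0.1,0.01,0,0,0,0]
    - [0.2,0.02,0,0,0,0]
    - [0.3,0.03,0,0,0,0]
    - [0.4,0.04,0,0,0,0]

```text
time: 6.55
position: [0.5228, 0.0104, 0.2148]
tcp_rot: [-0.0, -0.048, 0.999, -0.0]
contact_force: [-1.5, -0.7, -1.1]
grip_width: 0.0001
gripper_force: 0.8
```

step_arm:
  motion:
    - [0.1,0.01,0,0,0,0]
    - [0.2,0.02,0,0,0,0]
    - [0.3,0.03,0,0,0,0]
    - [0.3,0.03,0,0,0,0]

```text
time: 6.95
position: [0.5246, 0.0106, 0.2147]
tcp_rot: [-0.002, -0.048, 0.999, -0.0]
contact_force: [-9.0, -4.0, 6.6]
grip_width: 0.0002
gripper_force: 4.6
```

step_arm:
  motion:
    - [0.1,0.01,0,0,0,0]
    - [0.2,0.02,0,0,0,0]
    - [0.2,0.02,0,0,0,0]

```text
time: 7.25
position: [0.5253, 0.0107, 0.2146]
tcp_rot: [-0.004, -0.048, 0.999, 0.0]
contact_force: [-15.9, -4.5, 10.6]
grip_width: 0.0001
gripper_force: 8.0
```

Both drawers are home, with stops consistent to under 1 mm. I'll back off upward while measuring the lid from the stored frames.

step_arm:
  motion:
    - [-2,-0.2,0,0,0,0]
    - [-5,0,4,0,0,0]
    - [-5,0,9,0,0,0]
    - [-5,0,13,0,0,0]
    - [-5,0,18,0,0,0]
    - [-5,0,22,0,0,0]
    - [-5,2,25,0,0,0]
    - [-5,5,26,0,0,0]
    - [-5,7,26,0,0,0]
    - [-5,7,26,0,0,0]

```text
time: 8.25
position: [0.4777, 0.0828, 0.4755]
tcp_rot: [0.001, -0.049, 0.999, 0.0]
contact_force: [-0.6, -0.8, 0.2]
grip_width: -0.0001
gripper_force: 0.0
```

```bash
python3 - <<'E'
from h import *
ex=np.array([np.cos(.096),np.sin(.096)]); ey=np.array([-ex[1],ex[0]]); c=np.array([.618,.081])
for n in('scene','top'):
    f=dict(np.load(n+'.npz')); P=cloud(f); b=f['pixels'].astype(int)
    m=(b[...,2]>90)&(b[...,1]<70)&(b[...,0]<70)&(f['depth']>0)&(P[...,2]>.08)&(P[...,2]<.3)
    Q=P[m]; d=Q[:,:2]-c; X=d@ex; Y=d@ey; k=(abs(Y)<.135)&(X>-.1)&(X<.16); X,Y,Z=X[k],Y[k],Q[k,2]
    print(n,k.sum(),'rim x',X[Z<.095].min(),X[Z<.095].max(),'y',Y.min(),Y.max())
    for z in np.arange(.1,.28,.02):
        s=abs(Z-z)<.01
        if s.sum()>5: print(z.round(2),s.sum(),np.percentile(X[s],[5,50,95]).round(3),np.percentile(Y[s],[2,98]).round(3))
    print('zmax',np.percentile(Z,[99,99.9]))
E
```

```text
scene 5007 rim x -0.0841303628346315 0.07937922737469848 y -0.1342897265842132 0.12897975337610676
0.1 358 [-0.075  0.076  0.079] [-0.129  0.127]
0.12 421 [0.065 0.069 0.073] [-0.129  0.126]
0.14 449 [0.056 0.06  0.064] [-0.127  0.127]
0.16 482 [0.048 0.052 0.056] [-0.128  0.127]
0.18 501 [0.039 0.043 0.047] [-0.127  0.125]
0.2 513 [0.031 0.035 0.039] [-0.105  0.126]
0.22 548 [0.023 0.027 0.031] [-0.106  0.126]
0.24 1135 [0.002 0.014 0.022] [-0.126  0.126]
zmax [0.24556799 0.24717291]
top 2250 rim x -0.08133707466321462 0.08509857090713475 y -0.13277701689329932 0.13089730173603642
0.1 138 [-0.076  0.079  0.084] [-0.128  0.128]
0.12 128 [0.068 0.072 0.076] [-0.125  0.125]
0.14 124 [0.06  0.063 0.067] [-0.128  0.126]
0.16 135 [0.051 0.055 0.059] [-0.124  0.124]
0.18 143 [0.043 0.047 0.051] [-0.127  0.124]
0.2 149 [0.035 0.038 0.042] [-0.126  0.128]
0.22 162 [0.026 0.03  0.034] [-0.125  0.124]
0.24 935 [0.005 0.013 0.023] [-0.129  0.128]
zmax [0.2467358  0.24857662]
```

The lid angle is about 1.17 rad, with its edge at z≈0.247. I'll go over it, then down behind it.

step_arm:
  motion:
    - [3,0.1,0,0,0,0]
    - [6,0.2,0,0,0,0]
    - [9,0.3,0,0,0,0]
    - [12,0.4,0,0,0,0]
    - [15,0.5,0,0,0,0]
    - [18,0.6,0,0,0,0]
    - [21.5,0.7,0,0,0,0]
    - [21.5,0.7,0,0,0,0]
    - [21.5,0.7,0,0,0,0]

```text
time: 9.15
position: [0.6936, 0.0871, 0.4728]
tcp_rot: [-0.001, -0.047, 0.999, -0.0]
contact_force: [-0.9, -0.0, 1.2]
grip_width: 0.0004
gripper_force: 0.0
```

step_arm:
  motion:
    - [0,0,-2,0,0,0]
    - [0,0,-4,0,0,0]
    - [0,0,-6,0,0,0]
    - [0,0,-8.4,0,0,0]
    - [0,0,-8.4,0,0,0]
    - [0,0,-8.4,0,0,0]

```text
time: 9.75
position: [0.6923, 0.0878, 0.392]
tcp_rot: [0.0, -0.048, 0.999, 0.0]
contact_force: [-0.2, -0.3, 1.0]
grip_width: -0.0001
gripper_force: 0.0
```

step_arm:
  motion:
    - [-1.2,-0.1,0,0,0,0]
    - [-2.4,-0.2,0,0,0,0]
    - [-3.3,-0.3,0,0,0,0]
    - [-4.4,-0.4,-0.5,0,0,0]
    - [-5.5,-0.5,-1,0,0,0]
    - [-6.6,-0.6,-1.8,0,0,0]
    - [-7.7,-0.7,-2.7,0,0,0]

```text
time: 10.45
position: [0.6157, 0.0809, 0.367]
tcp_rot: [0.003, -0.048, 0.999, -0.0]
contact_force: [0.6, 0.2, 2.0]
grip_width: -0.0002
gripper_force: 0.9
```

step_arm:
  motion:
    - [-1,-0.1,-1,0,0,0]
    - [-1.9,-0.2,-2,0,0,0]
    - [-2.7,-0.3,-3.2,0,0,0]
    - [-3.4,-0.3,-4.4,0,0,0]
    - [-3.9,-0.4,-5.7,0,0,0]
    - [-4.3,-0.4,-7.1,0,0,0]

```text
time: 11.05
position: [0.5731, 0.0769, 0.2952]
tcp_rot: [0.002, -0.048, 0.999, -0.0]
contact_force: [-0.1, -1.3, 1.2]
grip_width: -0.0002
gripper_force: 0.6
```

Contact is light and the lid is following. Now I'll ease it down.

step_arm:
  motion:
    - [-0.1,0,-0.6,0,0,0]
    - [-0.3,0,-1.1,0,0,0]
    - [-0.3,0,-1.6,0,0,0]
    - [-0.4,0,-2.0,0,0,0]
    - [-0.4,0,-2.3,0,0,0]
    - [-0.4,0,-2.5,0,0,0]
    - [-0.4,0,-2.5,0,0,0]

```text
time: 11.75
position: [0.5689, 0.077, 0.2674]
tcp_rot: [-0.0, -0.048, 0.999, 0.0]
contact_force: [0.4, 0.4, -0.3]
grip_width: -0.0
gripper_force: 0.0
```

step_arm:
  motion:
    - [0,0,-0.1,0,0,0]
    - [0,0,-0.2,0,0,0]
    - [0,0,-0.3,0,0,0]
    - [0,0,-0.3,0,0,0]

```text
time: 12.15
position: [0.5687, 0.0771, 0.2664]
tcp_rot: [0.0, -0.048, 0.999, -0.0]
contact_force: [-3.6, -0.1, 11.6]
grip_width: -0.0003
gripper_force: 6.2
```

It reached a firm stop at the expected height. I'll retreat and check.

step_arm:
  motion:
    - [0,0,0,0,0,0]
    - [0,0,2,0,0,0]
    - [-1,0,5,0,0,0]
    - [-4,0,9,0,0,0]
    - [-8,0,13,0,0,0]
    - [-12,0,15,0,0,0]
    - [-16,0,15,0,0,0]
    - [-16,4,15,0,0,0]
    - [-16,8,15,0,0,0]
    - [-16,12,15,0,0,0]

```text
time: 13.15
position: [0.4083, 0.1981, 0.4153]
tcp_rot: [0.001, -0.047, 0.999, 0.0]
contact_force: [0.8, -0.0, 0.0]
grip_width: -0.0001
gripper_force: 0.0
```

step_arm:
  motion:
    - [-3,3,0,0,0,0]
    - [-5,7,0,0,0,0]
    - [-8,11,0,0,0,0]
    - [-10,14,0,0,0,0]
    - [-12,18,0,0,0,0]
    - [-13,20,0,0,0,0]
    - [-13,20,0,0,0,0]
    - [-13,20,0,0,0,0]

```text
time: 13.95
position: [0.2787, 0.397, 0.4145]
tcp_rot: [-0.0, -0.048, 0.999, -0.0]
contact_force: [0.5, 0.5, -0.6]
grip_width: 0.0004
gripper_force: 0.0
```

```bash
python3 - <<'E'
from h import *
f=grab('top');P=cloud(f); c=f['pixels'][165:305,230:480]; cv2.imwrite('pics/c3.png',cv2.resize(c,None,fx=3.2,fy=3.2,interpolation=cv2.INTER_CUBIC))
b=f['pixels'].astype(int); m=(b[...,2]>90)&(b[...,1]<70)&(b[...,0]<70)&(P[...,2]>.08)&(P[...,2]<.2)
Q=P[m]; Q=Q[(Q[:,0]>.5)&(Q[:,0]<.75)]; A=np.c_[Q[:,:2],np.ones(len(Q))]; print(np.linalg.lstsq(A,Q[:,2],rcond=None)[0],cv2.minAreaRect((Q[:,:2]*1000).astype(np.float32)))
ex=np.array([np.cos(.096),np.sin(.096)]); ey=np.array([-ex[1],ex[0]]); d=P[...,:2]-[.618,.081]; X=d@ex;Y=d@ey
g=(b.min(-1)>110)&(P[...,2]>.03)&(P[...,2]<.07)
for s in(1,-1):
    k=g&(abs(Y-s*.0615)<.05)&(X<-.06)&(X>-.2); print(k.sum(),np.sort(X[k])[:3] if k.any() else '')
E
```

```text
[2.58329526e-03 1.19192291e-05 9.12282179e-02] ((632.9046630859375, -130.6536865234375), (172.39175415039062, 686.224853515625), 5.456394672393799)
1 [-0.08821814]
2 [-0.08761337 -0.08760777]
```

View pics/c3.png

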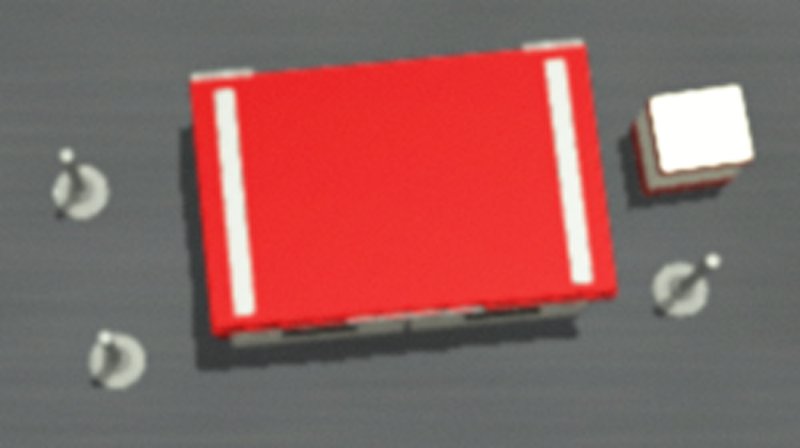

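The picture shows the lid level (slope 0.003) over (405,190). Both drawer fronts are flush at about (400,320), x≈-88 mm, and the valves and carton haven't moved.

```bash
python3 -c "
from plant import arm
print(arm.hand_in())"
```

```text
the job is handed in; nothing more can be done
None
```

The chest is closed and the job handed in, with no verdict returned: both drawers went home first, then the lid was eased fully shut, and the last picture shows the chest, valves and carton where they stood (the tin was out of that crop, but the arm never went near it).

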